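Scoop the orange reel out from under the low shelf

TASK

Take the long-handled scoop by its blue grip, reach its head in under the low clear shelf, over and behind the orange reel, and draw the reel out until it lies wholly in the open on the bench in front of the shelf; then leave the scoop flat on the bench and let go. Move the reel only with the scoop, do not strike the shelf with scoop or arm, and leave the black roll of tape beside it under the shelf where it is.

Things in the scene. Friction and masses are not known exactly. Their poses are not given: they have to be found in the camera images.
- scoop_grip (a point): Centre of the scoop's upright blue grip block (black rings), 44 long (x) x 18 wide (y) x 70 mm high, standing on the bench: centre 35 mm up. Pinch its 18 mm width from above. x runs along the handle to the head, y across, z up. A 9 mm steel rod, centre 24 mm above the bench, runs level from block to head. 0.18 kg, balance point 28 mm ahead of the grip.
- scoop_head (a point): Scoop head, 205 mm along x from the grip centre: foot of the inner face of its back blade, at bench level; axes as the grip. Bright metal, no floor or top, open towards the grip: blade 80 mm wide, 30 high, 4 thick; two side walls 22 high run 60 mm back towards the grip, inside 77 mm apart at the blade, 88 at the mouth (95 overall). Its lower edges lie level with the grip block's.
- low_shelf: Low shelf, fixed: clear plate with yellow front edge on two grey side panels, open front and back. Origin on the bench under the plate's middle; x from front to back, y left, z up. Plate 170 mm deep (yellow edge at x = -85 mm), 354 wide, underside 85 and top 93 mm above the bench; 330 mm between panels. A white bottle and a solder spool stand fixed on its back corners.
- orange_reel: Orange reel, the thing to gather, lying flat on the bench under the left or right half of the shelf: disc 44 mm in diameter, 11 mm high, origin at the centre of its underside. Its centre starts 30 to 50 mm behind the yellow edge and about 70 mm left or right of the shelf's middle.
- black_tape: Black roll of tape, to be left alone, lying flat on the bench under the other half of the shelf: 55 mm in diameter, 19 mm high, origin at the centre of its underside.
Not all that is in view belongs to the job. Of the things that look like the orange_reel, the smaller one is meant.

How it is judged:
By the outcome, as a careful person would: the job done as asked, in the order asked, and still so for the second after the job is handed in, with the robot touching nothing.
It also fails if it takes over 45 s, if anything falls off the work surface, if the arm or the gripper's body presses on something with over 40 N, if the wrist force passes 120 N, or if a joint passes its speed limit or range.

ROBOT

A 6-joint arm with a two-finger parallel gripper is mounted at the origin on a cart in front of the work surface, level with it; the furniture and walls round the work are solid. World frame = base frame: x ahead of the robot, y to its left, z up, the work surface at z = 0. Lengths are in m, angles in rad, forces in N, time in s.
With the tool pointing down it reaches from about 0.3 to 1 m from the base axis. Payload 5.1 kg.
Tool frame: the origin (TCP) lies midway between the tips of the shut fingers; the grasp point (between the pads) lies 19 mm behind it; z points along the fingers, y is the line along which they close (so a half turn about z gives the same grasp; the last joint's range is limited). The gripper opens to 95 mm and grips with 3 to 60 N. Pads are 20 mm wide; open, the fingers measure 119 mm over their backs; the gripper's body (75 mm by 180 mm) begins 59 mm behind the grasp point.
Start: joints at [-1.355, 0.124, 1.65, -0, 1.367, -0.083], TCP at [0.191, -0.621, 0.215] pointing down, gripper open.
Joint ranges: [-2.61, 2.61], [-1.02, 2.33], [0.03, 2.71], [-1.35, 4.49], [0.32, 2.68], [-2.91, 2.91]. Speed limits (rad/s): [2.57, 2.57, 3.14, 3.14, 3.14, 3.14].

INTERFACE

Orientations are given as [roll, pitch, yaw] about the fixed x, y, z axes, in that order (R = Rz(yaw) Ry(pitch) Rx(roll)).
In Python, from plant import arm, camera gives the robot as it stands.
- The arm moves only by the shell command python3 -m crank 'ROWS' [OPENING]. ROWS is JSON, a list of rows, each a list of 2 entries, a list of its own where there are three numbers: the shift along the tool's x, y, z in units of 0.05 m (1.0 is 0.05 m), then the turn, a rotation vector about the tool's x, y, z in units of 8 degrees (1.0 is 8 degrees). In form: [[[x, y, z], [rx, ry, rz]], ...]. A call has 1 to 5 rows; each row shifts and turns the commanded pose from where the row before left it, along the tool's axes as they then stand; what a row does not reach is not made up. A row lasts 1/8 s, in which the tool goes at most 62.5 mm and 10.7 degrees, less where a joint would pass 70% of its speed; a pose out of reach is approached as far as the arm can. A call with a number of a shift or a turn outside -1 to 1 is refused whole. A call with a gripper value outside its range is refused whole. OPENING is the gripper command: -1 is fully open, 1 is shut, values between are in proportion, set as the call begins (- or left out, the last holds). The fingers move at their own pace and stop on an object; the grip force is fixed at half the most. Time passes only in rows, so rows that do not move let the fingers close. It gives the time, the measured TCP pose, the force, the opening and the grip force at its end, in the units of the state.
- arm.observe(): the state, without advancing time (a new reading comes with each control period).
- camera(name): name is "scene" or "top" or "wrist"; returns a dict with "frame" (480x640x3 uint8, red, green, blue), "range_z" (480x640 float32, m along the optical axis (not along the pixel's ray), 0 where there is no reading), "K" (3x3 intrinsics, pixels), "origin" and "orientation" of the camera in the world; the wrist camera has in their place "tool_from_camera" (4x4, takes a point from camera to tool coordinates, whose origin is the TCP and whose axes are the flange's). Camera axes: x right, y up, looking along -z (the intrinsics and any distortion apply to the point x, -y, -z); pixel columns grow to the right and rows downward; lengths in m; the calibration is good to about 2 mm. The wrist camera is an equidistant fisheye: a pixel r from the principal point sees the ray r / f radians off the axis. A picture is of the moment at which its call begins: read the wrist's pose just before it.
- arm.finish_job(): hands the job in; it is judged then, once.
The state is a dict: "time_s": time; "joints": joint angles; "joint_velocities": joint speeds; "joint_torque": joint torques, N m; "ee_pos": TCP position; "tcp_rot": TCP orientation; "wrist_force": force on the tool from outside, world axes, zero at the start; "ft_torque": the same for the moment, N m; "grip_width": opening from 0.0 (shut) to 1.0 (fully open); "gripper_force": force on a finger pad.
Only numpy, scipy, OpenCV 4.12 (cv2) and the standard library are available. Lean on these libraries where they do the work, as an engineer would, in place of code of your own. Each camera call takes 0.05 s, during which the arm holds its last target. There are 200 camera calls.

## Working session

There is one attempt and no reset: what is moved stays moved. The work goes in short steps, Python scripts to look and compute and a shell command to move; the robot and the scene stay as the last step left them, time stands still between calls to the robot, and variables do not carry over. Pictures are saved under pics/ and viewed, at most 10 in all, crops included, and the job is handed in when it is done.

```bash
ls; mkdir -p pics
cat > h.py <<'E'
import numpy as np, cv2
from plant import arm, camera
def ray(c,u,v):
    K=c["K"]; R=np.array(c["orientation"],float)
    if R.shape!=(3,3):
        from scipy.spatial.transform import Rotation as Ro
        R=Ro.from_euler('xyz',R).as_matrix() if R.size==3 else Ro.from_quat(R).as_matrix()
    d=np.array([(u-K[0][2])/K[0][0],-(v-K[1][2])/K[1][1],-1.]); return np.array(c["origin"]),R@d
def onz(c,u,v,z):
    o,d=ray(c,u,v); return o+d*(z-o[2])/d[2]
def depthpt(c,u,v):
    o,d=ray(c,u,v); return o+d*c["range_z"][int(v),int(u)]
E
python3 - <<'E'
from h import *
for n in("scene","top"):
    c=camera(n); print(n,c["K"],c["origin"],c["orientation"],c.keys())
    cv2.imwrite(f"pics/{n}0.png",c["frame"][:,:,::-1]); np.savez(f"{n}0.npz",**{k:v for k,v in c.items()})
E
```

```text
pics
scene [[443.35959216   0.         316.15519577]
 [  0.         443.35959216 240.42109525]
 [  0.           0.           1.        ]] [0.18661922 0.37746067 0.51720605] [ 0.99064604  0.020357   -2.57816418] dict_keys(['frame', 'range_z', 'K', 'origin', 'orientation'])
top [[470.81139439   0.         322.12698718]
 [  0.         470.81139439 240.15150871]
 [  0.           0.           1.        ]] [ 0.51337368 -0.22433006  0.94809494] [ 8.56923199e-02  3.31199230e-04 -1.55775079e+00] dict_keys(['frame', 'range_z', 'K', 'origin', 'orientation'])
```

View pics/scene0.png

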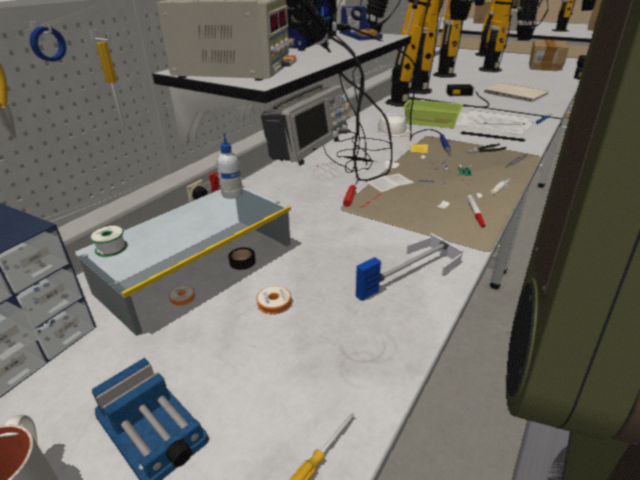

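View pics/top0.png

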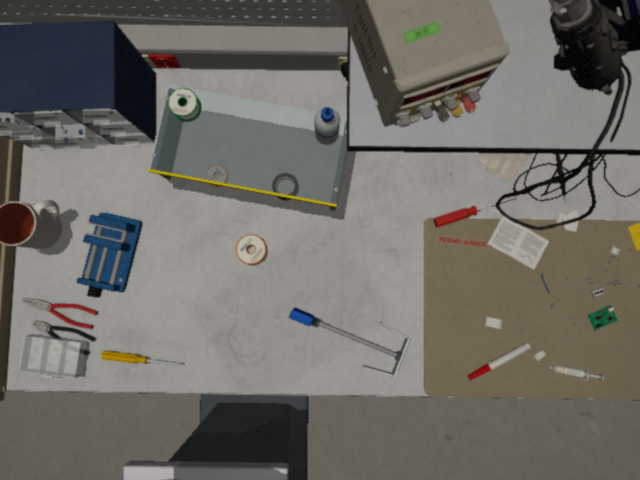

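The scene view shows the small orange reel under the left half of the shelf at about (181,295) and the tape at (242,258). A larger orange ring sits in the open at (273,299), and the blue grip is at (369,278). In the top view, the reel is at (217,176), tape (285,184), large ring (252,249), grip (302,317), scoop head about (400,355), and the yellow edge runs from (150,171) to (337,206).

Candidates for the reel are scene (181,295) (small, under the shelf), (273,299) (larger, in the open) and the green spool at (108,240). I choose (181,295). Next I measure.

```bash
cat > m.py <<'E'
from h import *
def tri(a,b):
    (o,d),(p,e)=a,b; d=d/np.linalg.norm(d); e=e/np.linalg.norm(e)
    s=np.linalg.lstsq(np.c_[d,-e],p-o,rcond=None)[0]; q=o+s[0]*d; r=p+s[1]*e
    return (q+r)/2,np.linalg.norm(q-r)
def mask(c,lo,hi,box):
    m=cv2.inRange(cv2.cvtColor(c["frame"],cv2.COLOR_RGB2HSV),lo,hi); k=np.zeros_like(m); x0,y0,x1,y1=box; k[y0:y1,x0:x1]=m[y0:y1,x0:x1]; return k
E
python3 - <<'E'
from m import *
np.set_printoptions(precision=4,suppress=True)
S=dict(np.load("scene0.npz"));T=dict(np.load("top0.npz"))
# yellow edge
def ends(c,box):
    m=mask(c,(20,120,120),(32,255,255),box); p=np.argwhere(m)[:,::-1].astype(float)
    return p[p[:,0]<p[:,0].min()+3].mean(0),p[p[:,0]>p[:,0].max()-3].mean(0)
eS=ends(S,(100,190,310,310));eT=ends(T,(140,160,345,215))
print("edge px",eS,eT)
for a,b in zip(eS,eT):
    print("edge",tri(ray(S,*a),ray(T,*b)), onz(T,*b,.091))
# blue grip: top face
for n,c,b in(("S",S,(345,250,395,310)),("T",T,(280,300,325,335))):
    m=mask(c,(105,120,60),(125,255,255),b); p=np.argwhere(m)[:,::-1]; r=cv2.minAreaRect(p.astype(np.float32));print(n,len(p),r)
    o=[depthpt(c,u,v) for u,v in p]; o=np.array(o); t=o[o[:,2]>np.percentile(o[:,2],95)-.006]; print(" top face",t.mean(0),np.ptp(t,0),cv2.minAreaRect((t[:,:2]*1000).astype(np.float32)))
# orange things
for n,c,bs in(("S",S,((160,280,205,310),(250,280,300,320))),("T",T,((200,160,235,190),(230,230,275,270)))):
    for b in bs:
        m=mask(c,(3,60,60),(20,255,255),b);p=np.argwhere(m)[:,::-1].astype(np.float32);
        if len(p)<8: print(n,b,len(p)); continue
        e=cv2.minEnclosingCircle(p); w=np.array([onz(c,u,v,.006)for u,v in p]);print(n,b,len(p),e,"plane",w.min(0),w.max(0),w.mean(0)); print("  depth",depthpt(c,*e[0]))
# bright scoop head pixels raised 2..45mm in top depth
vs,us=np.mgrid[310:385,300:420]; P=np.array([depthpt(T,u,v) for u,v in zip(us.ravel(),vs.ravel())]).reshape(*us.shape,3)
h=P[...,2]; print("bench z",np.median(h)); k=(h>.015)&(h<.045); q=P[k];print(len(q),q.min(0),q.max(0))
m=q[:,:2].mean(0); vt=np.linalg.svd(q[:,:2]-m)[2];print("dir",vt[0],np.degrees(np.arctan2(vt[0,1],vt[0,0])))
cs=np.hstack([cv2.resize(S["frame"][230:330,130:310],(540,300),interpolation=cv2.INTER_CUBIC)[:,:]]);ct=cv2.resize(T["frame"][150:280,140:350],(540,334),interpolation=cv2.INTER_CUBIC)
ct=ct[:280];cv2.imwrite("pics/crop.png",np.vstack([cs,ct])[:,:,::-1])
E
```

```text
edge px (array([123.0833, 292.8333]), array([288.1111, 207.6667])) (array([149.125, 169.875]), array([334.875, 204.875]))
edge (array([0.7148, 0.1005, 0.0899]), np.float64(0.0030747728174515777)) [0.7134 0.0988 0.091 ]
edge (array([ 0.6543, -0.2448,  0.0879]), np.float64(0.0033557658959764455)) [ 0.6524 -0.2457  0.091 ]
S 775 ((368.5, 278.5), (23.0, 41.0), 0.0)
 top face [ 0.4424 -0.175   0.0705] [0.2724 0.5778 0.4535] ((327.76715087890625, 93.99069213867188), (36.59720993041992, 632.2756958007812), 23.157367706298828)
T 214 ((301.2721862792969, 317.0532531738281), (23.171344757080078, 9.35556697845459), 22.38013458251953)
 top face [ 0.4456 -0.1864  0.0701] [0.0273 0.0428 0.0069] ((445.3909606933594, -186.3168487548828), (42.544334411621094, 16.07855987548828), 67.97479248046875)
S (160, 280, 205, 310) 231 ((181.9423065185547, 296.0), 13.096026420593262) plane [ 0.6964 -0.0277  0.006 ] [0.7489 0.0212 0.006 ] [0.7168 0.0016 0.006 ]
  depth [0.7168 0.0014 0.0108]
S (250, 280, 300, 320) 392 ((273.5, 299.5), 17.7342472076416) plane [ 0.5425 -0.1135  0.006 ] [ 0.6107 -0.0438  0.006 ] [ 0.5685 -0.0705  0.006 ]
  depth [ 0.5807 -0.0846 -0.0006]
T (200, 160, 235, 190) 43 ((218.0, 177.5), 10.30786418914795) plane [ 0.7017 -0.0281  0.006 ] [0.7329 0.0061 0.006 ] [ 0.7145 -0.0127  0.006 ]
  depth [ 0.7    -0.0299  0.0943]
T (230, 230, 275, 270) 262 ((251.07691955566406, 248.84616088867188), 15.788073539733887) plane [ 0.5445 -0.1109  0.006 ] [ 0.6049 -0.0503  0.006 ] [ 0.5738 -0.0822  0.006 ]
  depth [ 0.5755 -0.0794 -0.0024]
bench z 0.0004456996430444726
754 [ 0.3313 -0.3945  0.0153] [ 0.4557 -0.1816  0.0414]
dir [-0.3835 -0.9235] -112.54983791207351
```

View pics/crop.png

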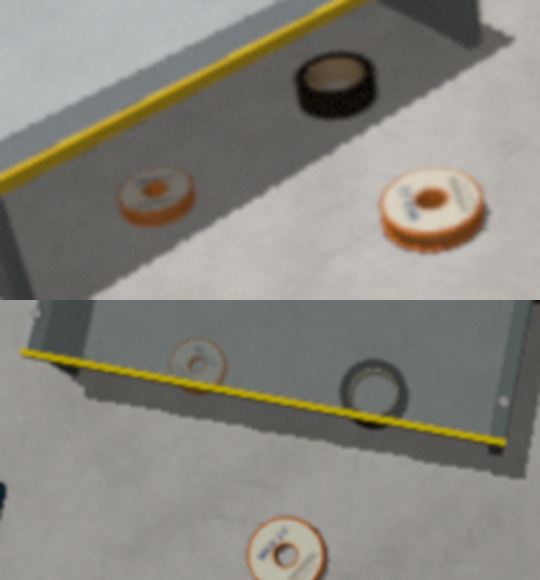

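The close crop confirms it: the smaller reel is under the left half of the shelf, just behind the yellow edge, and the larger ring in the open is a decoy. Next I refine the reel position from two views and work out the tool's direction.

Run:
```python
from m import *
np.set_printoptions(precision=4,suppress=True)
S=dict(np.load("scene0.npz"));T=dict(np.load("top0.npz"))
print("reel T",onz(T,217,174.9,.011),"S top",onz(S,181.5,293.5,.011),tri(ray(S,181.5,293.5),ray(T,217,174.9)))
# reel bottom silhouette in scene: max v
print("tape T",onz(T,285,185.5,.019),"S",onz(S,242,256,.019))
m=mask(S,(105,120,60),(125,255,255),(345,250,395,310)); p=np.argwhere(m)[:,::-1]
o=np.array([depthpt(S,u,v) for u,v in p]); t=o[(o[:,2]>.066)&(o[:,2]<.076)&(abs(o[:,1]+.186)<.06)]; print("grip S",len(t),cv2.minAreaRect((t[:,:2]*1000).astype(np.float32)))
g=np.array([.4454,-.1863])
mid=np.array([.684,-.073]);sy=np.array([.061,.3445]);sy/=np.linalg.norm(sy);sx=np.array([sy[1],-sy[0]])
for n,q in(("reelT",onz(T,217,174.9,.011)),("reelS",onz(S,181.5,293.5,.011)),("tapeT",onz(T,285,185.5,.019)),("decoy",np.array([.5755,-.0805]))):
    print(n,(q[:2]-mid)@sx,(q[:2]-mid)@sy)
s=arm.observe(); print(s)
from scipy.spatial.transform import Rotation as Ro
print(Ro.from_euler('xyz',s["tcp_rot"]).as_matrix())
```

```text
reel T [ 0.7235 -0.0087  0.011 ] S top [ 0.7224 -0.0029  0.011 ] (array([ 0.7256, -0.0067,  0.0066]), np.float64(0.0027950365178710077))
tape T [ 0.7019 -0.1473  0.019 ] S [ 0.6967 -0.1392  0.019 ]
grip S 161 ((445.15179443359375, -180.2411346435547), (41.216190338134766, 18.42696189880371), 69.03760528564453)
reelT 0.02768774742260876 0.07020269442695722
reelS 0.025634865612752127 0.07570903689622088
tapeT 0.030616159156754072 -0.07001167240409269
decoy -0.10553040093108164 -0.026302746611811683
{'time_s': 0.1, 'joints': array([-1.3546,  0.1245,  1.6515,  0.    ,  1.3675, -0.0826]), 'joint_velocities': array([-0.0009, -0.0002, -0.0018,  0.0005,  0.0016,  0.0004]), 'joint_torque': array([  0.0006, -41.8878, -36.1098,   0.0777,   0.0462,  -0.0001]), 'ee_pos': array([ 0.1912, -0.6206,  0.2135]), 'tcp_rot': array([-3.1397, -0.0002,  0.2988]), 'wrist_force': array([-0.9122, -0.3254, -0.518 ]), 'ft_torque': array([-0.0394,  0.0003,  0.0258]), 'gripper_force': 0.0, 'grip_width': 1.0031279738755452}
[[ 0.9557  0.2943 -0.0004]
 [ 0.2943 -0.9557  0.0019]
 [ 0.0002 -0.0019 -1.    ]]
```

```bash
python3 -m crank '[[[0.8,-0.75,0],[0,0,0]],[[0.8,-0.75,0],[0,0,0]],[[0.8,-0.75,0],[0,0,0]],[[0.8,-0.75,0],[0,0,0]],[[0.8,-0.75,0],[0,0,0]]]' -1
python3 -m crank '[[[0.8,-0.75,0],[0,0,0]],[[0.8,-0.75,0],[0,0,0]],[[0.8,-0.75,0],[0,0,0]],[[0.8,-0.75,0],[0,0,0]],[[0,0,0],[0,0,-1]]]'
python3 -m crank '[[[0,0,0],[0,0,-1]],[[0,0,0],[0,0,-1]],[[0,0,0],[0,0,-1]],[[0,0,0],[0,0,-1]],[[0,0,0],[0,0,-1]]]'
python3 -m crank '[[[0,0,0],[0,0,-0.4]],[[0,0,0],[0,0,0]],[[0,0,0],[0,0,0]]]'
python3 - <<'E'
from m import *
s=arm.observe();print(s["ee_pos"],np.degrees(s["tcp_rot"]))
c=camera("wrist");np.savez("w1.npz",pos=s["ee_pos"],rot=s["tcp_rot"],**c);print(c["K"],c["tool_from_camera"]);cv2.imwrite("pics/w1.png",c["frame"][:,:,::-1])
E
```

```text
time_s: 0.72
ee_pos: [0.3277, -0.3813, 0.2142]
tcp_rot: [-3.141, -0.0, 0.298]
wrist_force: [0.0, -0.1, -0.5]
grip_width: 0.998
gripper_force: 0.0
time_s: 1.35
ee_pos: [0.437, -0.1895, 0.2142]
tcp_rot: [-3.141, -0.0, 0.448]
wrist_force: [1.4, -0.5, -0.3]
grip_width: 0.998
gripper_force: 0.0
time_s: 1.98
ee_pos: [0.4357, -0.1924, 0.2141]
tcp_rot: [-3.141, -0.0, 1.141]
wrist_force: [0.7, 0.6, 0.8]
grip_width: 0.999
gripper_force: 0.0
time_s: 2.35
ee_pos: [0.4359, -0.1926, 0.2144]
tcp_rot: [-3.141, -0.0, 1.192]
wrist_force: [-0.2, -0.8, -0.2]
grip_width: 1.003
gripper_force: 0.0
[ 0.43585235 -0.19259468  0.21439507] [-1.79974589e+02 -3.65240076e-03  6.82722780e+01]
[[371.64829954   0.         323.75116873]
 [  0.         371.64829954 236.05218725]
 [  0.           0.           1.        ]] [[-9.69203495e-04  9.64199918e-01  2.65174620e-01  7.45177347e-02]
 [ 9.99999530e-01  9.42491307e-04  2.27974301e-04  1.47274195e-04]
 [-3.01119725e-05  2.65174716e-01 -9.64200378e-01 -1.69230133e-01]
 [ 0.00000000e+00  0.00000000e+00  0.00000000e+00  1.00000000e+00]]
```

View pics/w1.png

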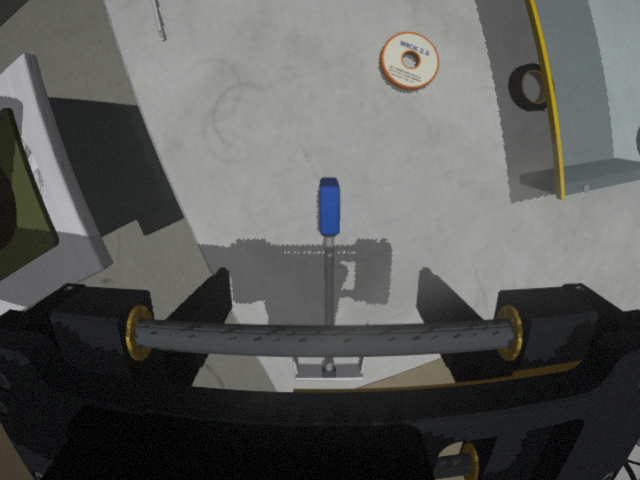

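The wrist view shows the blue grip at (330,207), with the rod running straight down the image to about (329,368), so the tool is aligned with the handle. The decoy is at (409,61) and the tape at (530,87).

```bash
cat >> m.py <<'E'
from scipy.spatial.transform import Rotation as Ro
def wray(w,u,v):
    K=w["K"];x=(u-K[0,2]);y=(v-K[1,2]);r=np.hypot(x,y);th=r/K[0,0]
    d=np.array([np.sin(th)*x/r,-np.sin(th)*y/r,-np.cos(th)]);M=w["tool_from_camera"];R=Ro.from_euler('xyz',w["rot"]).as_matrix()
    return w["pos"]+R@M[:3,3],R@M[:3,:3]@d
def won(w,u,v,z):
    o,d=wray(w,u,v);return o+d*(z-o[2])/d[2]
E
python3 - <<'E'
from m import *
np.set_printoptions(precision=4,suppress=True)
w=dict(np.load("w1.npz"));R=Ro.from_euler('xyz',w["rot"]).as_matrix()
m=mask(w,(105,100,40),(125,255,255),(300,160,360,250));p=np.argwhere(m)[:,::-1];print(p.min(0),p.max(0))
P=np.array([won(w,u,v,.07) for u,v in p]);L=(P-w["pos"])@R
print("tool coords at z=.07",L.min(0),L.max(0),cv2.minAreaRect((L[:,:2]*1000).astype(np.float32)))
T=dict(np.load("top0.npz"));print(tri(wray(w,330,207),ray(T,301.3,317)))
for v in(245,265,290,320): # rod center
    row=w["frame"][v,300:360].astype(int).sum(1);print(v,row[15:45])
E
```

```text
[320 179] [339 234]
tool coords at z=.07 [-0.0099 -0.0032  0.1444] [0.0383 0.0133 0.1444] ((14.227038383483887, 5.090542793273926), (48.2393684387207, 16.432910919189453), 0.18118274211883545)
(array([ 0.4446, -0.1855,  0.0483]), np.float64(0.0006416749503846411))
245 [380 335 302 298 327 359 305 297 285 255 286 330 360 382 382 328 349 318
 296 347 367 339 296 313 377 376 306 294 354 387]
265 [271 277 271 268 276 270 262 274 276 237 210 223 217 232 233 230 227 206
 202 250 262 263 273 263 254 265 255 254 273 333]
290 [280 273 275 275 265 269 271 267 262 257 223 208 226 230 223 226 220 216
 234 259 272 278 269 270 271 278 297 303 280 265]
320 [270 272 270 272 282 269 270 283 279 258 216 216 219 243 242 237 230 211
 253 280 383 438 453 464 455 461 457 453 456 447]
```

```bash
python3 -m crank '[[[0.25,0.1,0.7],[0,0,0]],[[0,0,0.7],[0,0,0]],[[0,0,0.7],[0,0,0]],[[0,0,0],[0,0,0]]]'
python3 -m crank '[[[0,0,0.6],[0,0,0]],[[0,0,0.6],[0,0,0]],[[0,0,0.5],[0,0,0]],[[0,0,0],[0,0,0]]]'
python3 -m crank '[[[0,0,0],[0,0,0]],[[0,0,0],[0,0,0]],[[0,0,0],[0,0,0]],[[0,0,0],[0,0,0]],[[0,0,0],[0,0,0]]]' 1
python3 -m crank '[[[0,0,0],[0,0,0]],[[0,0,0],[0,0,0]],[[0,0,0],[0,0,0]]]' 1
```

```text
time_s: 2.9
ee_pos: [0.443, -0.1817, 0.1066]
tcp_rot: [-3.135, -0.001, 1.192]
wrist_force: [-0.3, 0.5, 0.5]
grip_width: 1.002
gripper_force: 0.0
time_s: 3.4
ee_pos: [0.4448, -0.1827, 0.0245]
tcp_rot: [-3.14, -0.0, 1.192]
wrist_force: [-1.3, 1.1, -0.3]
grip_width: 1.001
gripper_force: 0.0
time_s: 4.03
ee_pos: [0.4453, -0.1829, 0.0248]
tcp_rot: [3.141, 0.0, 1.192]
wrist_force: [-0.1, 0.6, 0.1]
grip_width: 0.532
gripper_force: 0.0
time_s: 4.4
ee_pos: [0.4452, -0.1829, 0.0246]
tcp_rot: [-3.141, 0.0, 1.192]
wrist_force: [-0.3, -0.5, -0.1]
grip_width: 0.216
gripper_force: 0.0
```

```bash
python3 -m crank '[[[0,0,0],[0,0,0]],[[0,0,0],[0,0,0]],[[0,0,0],[0,0,0]],[[0,0,-0.2],[0,0,0]],[[0,0,0],[0,0,0]]]' 1
python3 - <<'E'
from m import *
s=arm.observe();print(s["ee_pos"],s["grip_width"],s["gripper_force"],s["wrist_force"])
E
```

```text
time_s: 5.03
ee_pos: [0.446, -0.1833, 0.0357]
tcp_rot: [3.14, 0.0, 1.192]
wrist_force: [-0.3, 0.4, -1.4]
grip_width: 0.188
gripper_force: 30.0
[ 0.44600914 -0.18329694  0.03568568] 0.18759217787657295 29.99543935060501 [-0.28849573  0.44268085 -1.39644027]
```

```bash
python3 -m crank '[[[0,0,-0.5],[0,0,0]],[[0,0,-0.6],[0,0,0]],[[0,0,-0.5],[0,0,0]],[[0.7,-0.26,0],[0,0,0]],[[0.7,-0.26,0],[0,0,0]]]'
python3 -m crank '[[[0.7,-0.26,0],[0,0,0]],[[0.7,-0.26,0],[0,0,0]],[[0.7,-0.26,0],[0,0,0]],[[0.7,-0.26,0],[0,0,0]],[[0,0,0],[0,0,-0.7]]]'
python3 -m crank '[[[0,0,0],[0,0,-0.9]],[[0,0,0],[0,0,-0.9]],[[0,0,0],[0,0,-0.9]],[[0,0,0],[0,0,-0.9]],[[0,0,0],[0,0,-0.9]]]'
python3 -m crank '[[[0,0,0],[0,0,-0.9]],[[0,0,0],[0,0,-0.9]],[[0,0,0],[0,0,-0.9]],[[0,0,0],[0,0,-0.9]],[[0,0,0],[0,0,-0.9]]]'
python3 -m crank '[[[0,0,0],[0,0,-0.9]],[[0,0,0],[0,0,-0.9]],[[0,0,0],[0,0,-0.9]],[[0,0,0],[0,0,0]],[[0,0,0],[0,0,0]]]'
python3 - <<'E'
from m import *
s=arm.observe();print(s["ee_pos"],np.degrees(s["tcp_rot"]),s["joints"])
for n in("scene","top"):
    c=camera(n);np.savez(n+"2.npz",**c)
    cv2.imwrite(f"pics/{n}2.png",c["frame"][:,:,::-1])
E
```

```text
time_s: 5.65
ee_pos: [0.4472, -0.1078, 0.1153]
tcp_rot: [3.14, -0.0, 1.191]
wrist_force: [-0.1, 0.1, -1.6]
grip_width: 0.19
gripper_force: 30.0
time_s: 6.28
ee_pos: [0.4501, 0.0431, 0.1146]
tcp_rot: [-3.142, -0.0, 1.296]
wrist_force: [-0.4, -0.9, -1.1]
grip_width: 0.186
gripper_force: 30.0
time_s: 6.9
ee_pos: [0.4502, 0.0411, 0.1146]
tcp_rot: [-3.142, -0.0, 1.923]
wrist_force: [0.5, 0.0, -2.3]
grip_width: 0.189
gripper_force: 30.0
time_s: 7.52
ee_pos: [0.4502, 0.041, 0.1145]
tcp_rot: [-3.141, -0.0, 2.551]
wrist_force: [-0.4, 0.2, -2.1]
grip_width: 0.187
gripper_force: 30.0
time_s: 8.15
ee_pos: [0.4503, 0.0411, 0.1146]
tcp_rot: [-3.142, -0.0, 2.922]
wrist_force: [-0.8, -1.0, -2.1]
grip_width: 0.187
gripper_force: 30.0
[0.45027165 0.04105037 0.11461735] [-1.79997452e+02 -5.40194784e-03  1.67420768e+02] [-2.78936363e-02 -2.45798623e-01  2.17580357e+00 -2.74540801e-05
  1.21168873e+00 -1.37913130e+00]
```

View pics/top2.png

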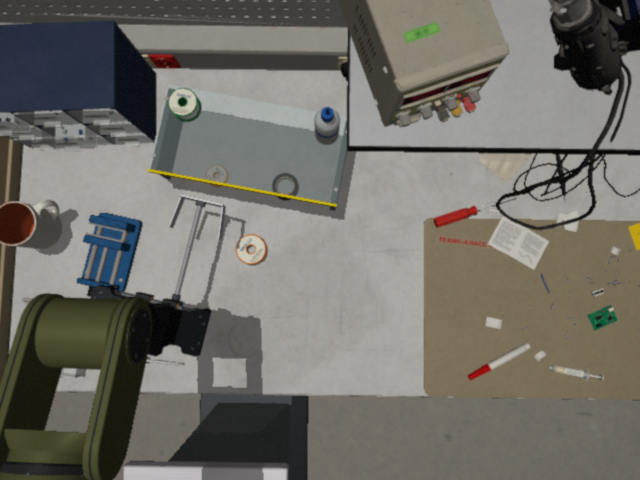

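View pics/scene2.png

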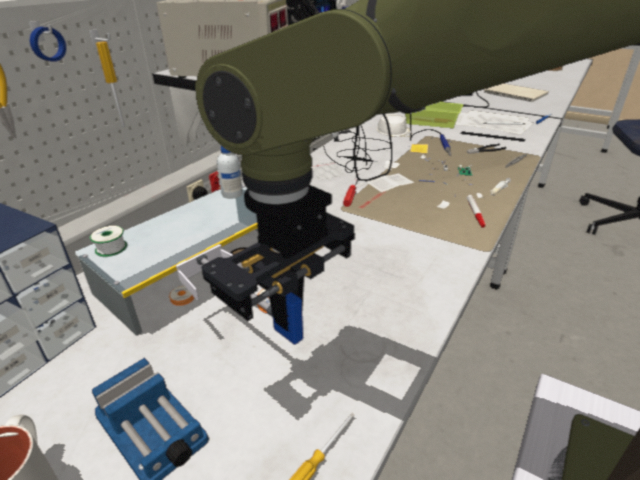

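The top view shows the scoop held ahead of the shelf, with its blade at about (183,196) to (224,205) and the decoy clear to the right at (251,249). The scene view shows the grip held upright, nothing else moved and the reel still at (181,295). Next I check the head's pose while held, especially for droop.

```bash
python3 - <<'E'
from m import *
np.set_printoptions(precision=4,suppress=True)
T=dict(np.load("top2.npz"))
vs,us=np.mgrid[185:300,160:245];P=np.array([depthpt(T,u,v) for u,v in zip(us.ravel(),vs.ravel())]);
yaw=np.radians(-12.58);a=np.array([np.cos(yaw),np.sin(yaw)]);b=np.array([-a[1],a[0]]);d=P[:,:2]-[.4503,.0411]
al=d@a;la=d@b;k=(P[:,2]>.06)&(P[:,2]<.16)&(al>.05)&(al<.25)
for lo in np.arange(.05,.23,.02):
    q=k&(al>=lo)&(al<lo+.02)
    if q.sum(): print(round(lo,2),q.sum(),"z",np.median(P[q,2]),P[q,2].max(),"lat",la[q].min(),la[q].max(),np.median(la[q]),"almax",al[q].max())
E
python3 -m crank '[[[0,0,0],[0,0,-0.32]],[[0,0,0.4],[0,0,0]],[[0,0,0.4],[0,0,0]],[[0,0,0],[0,0,0]]]'
```

```text
0.05 61 z 0.11798386444104292 0.12105951266502246 lat -0.006941720673984518 0.0023283678280247265 -0.003295612837240856 almax 0.06971890976591225
0.07 61 z 0.11762053999869093 0.12179921100975621 lat -0.0064700437895883495 0.003072116952135023 -0.003020242462383122 almax 0.08981498108867429
0.09 59 z 0.11774172313178666 0.12172042406596983 lat -0.006897127632790647 0.002237027107720228 -0.003101118290772772 almax 0.10983373393613566
0.11 60 z 0.11726880546947216 0.12172281934853524 lat -0.006637728942616594 0.002212741834408527 -0.002688275082126628 almax 0.12991544030006497
0.13 61 z 0.11794445982810076 0.12110362632243765 lat -0.04868428258072988 0.0435463103640131 -0.0028648989026816185 almax 0.14980917335681573
0.15 168 z 0.11190688260337317 0.12251879610840732 lat -0.04917684662159987 0.04462644462729171 -0.0020824410257581395 almax 0.16997747358154855
0.17 164 z 0.11165212712644235 0.12194100690709009 lat -0.046349196015335194 0.04224864326617837 -0.0019209354029751792 almax 0.18999708353926176
0.19 291 z 0.11633417724896122 0.12398641861441662 lat -0.04456080841784457 0.03999086439730595 -0.003198216714306458 almax 0.2099613055154671
0.21 26 z 0.11994354004072971 0.12305052553602713 lat -0.04208649645920524 0.03556403144075691 -0.0014202051054122988 almax 0.21104939466034503
time_s: 8.75
ee_pos: [0.4488, 0.0411, 0.073]
tcp_rot: [-3.141, -0.004, 2.968]
wrist_force: [-0.7, -0.0, -2.1]
grip_width: 0.189
gripper_force: 30.0
```

```bash
python3 -m crank '[[[0,0.06,0.4],[0,0,0]],[[0,0,0.06],[0,0,0]],[[0,0,0],[0,0,0]]]'
python3 -m crank '[[[-0.4,0,0],[0,0,0]],[[-0.5,0,0],[0,0,0]],[[-0.3,0,0],[0,0,0]],[[0,0,0],[0,0,0]]]'
python3 - <<'E'
from m import *
s=arm.observe();print(s["ee_pos"],np.degrees(s["tcp_rot"]))
c=camera("top");np.savez("top3.npz",**c);d=camera("wrist");np.savez("w3.npz",pos=s["ee_pos"],rot=s["tcp_rot"],**d)
a=cv2.resize(c["frame"][140:340,120:350],(460,400));b=cv2.resize(d["frame"],(533,400))[:,100:433]
cv2.imwrite("pics/t3.png",np.hstack([a,b])[:,:,::-1])
E
```

```text
time_s: 9.12
ee_pos: [0.4513, 0.044, 0.0523]
tcp_rot: [3.142, 0.001, 2.968]
wrist_force: [-0.1, -0.3, -2.4]
grip_width: 0.189
gripper_force: 30.0
time_s: 9.62
ee_pos: [0.511, 0.0335, 0.0524]
tcp_rot: [3.141, 0.001, 2.968]
wrist_force: [-0.7, 0.2, -1.9]
grip_width: 0.188
gripper_force: 30.0
[0.51101505 0.03347457 0.05240909] [1.79992573e+02 4.82544518e-02 1.70057838e+02]
```

View pics/t3.png

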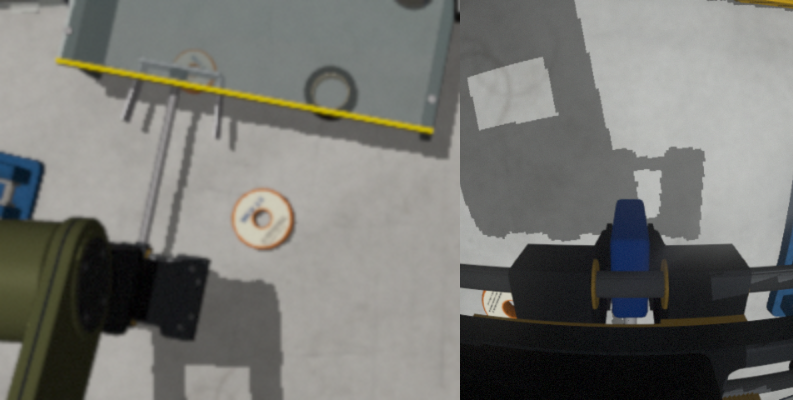

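The top crop shows the head now under the plate, with the blade at about (180,70) in the crop over the reel at (195,70). Allowing for parallax, the rod is in line with the reel, and the tape (330,92) and decoy (262,218) are undisturbed. I'll advance past the reel, then lower.

```bash
python3 -m crank '[[[-0.4,0,0],[0,0,0]],[[-0.5,0,0],[0,0,0]],[[-0.4,0,0],[0,0,0]],[[0,0,0],[0,0,0]]]'
python3 - <<'E'
from m import *
np.set_printoptions(precision=4,suppress=True)
s=arm.observe();print(s["ee_pos"],np.degrees(s["tcp_rot"]))
c=camera("top");e=camera("scene");np.savez("top4.npz",**c)
a=cv2.resize(c["frame"][140:240,150:300],(600,400),interpolation=cv2.INTER_CUBIC);b=cv2.resize(e["frame"][240:330,120:280],(356,200))
cv2.imwrite("pics/t4.png",np.vstack([a,np.pad(b,((0,0),(0,244),(0,0)))])[:,:,::-1])
yaw=np.radians(s["tcp_rot"][2]*57.29578-180);p=s["ee_pos"][:2];r=np.array([.723,-.006])-p
print("reel along,lat from grip",r@[np.cos(yaw),np.sin(yaw)],r@[-np.sin(yaw),np.cos(yaw)])
E
```

```text
time_s: 10.22
ee_pos: [0.5742, 0.0224, 0.0518]
tcp_rot: [3.142, -0.0, 2.968]
wrist_force: [-0.9, 0.0, -2.2]
grip_width: 0.191
gripper_force: 30.0
[0.5742 0.0224 0.0518] [179.9984  -0.0089 170.072 ]
reel along,lat from grip 0.15150428605152613 -0.0023634895082797515
```

View pics/t4.png

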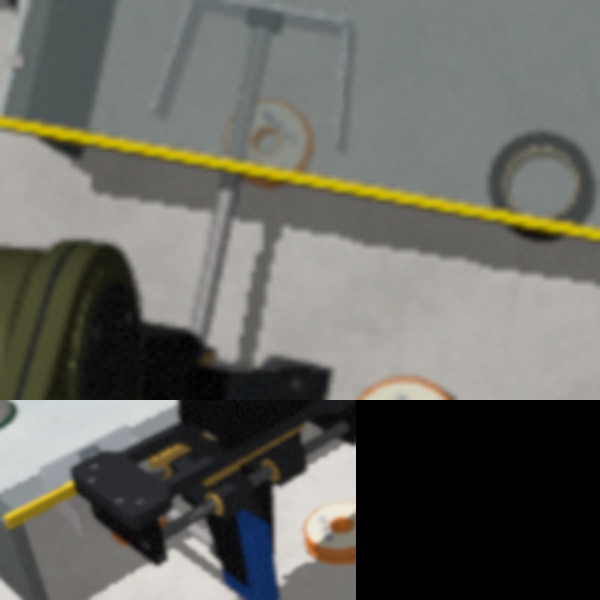

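The blade is now beyond the reel: in the crop it spans (200,0) to (350,20), with the reel at (268,140). The side walls straddle the reel and the tape at (542,185) is clear. Next I lower and draw it out.

```bash
python3 -m crank '[[[0,0,0.25],[0,0,0]],[[0,0,0.2],[0,0,0]],[[0,0,0.06],[0,0,0]],[[0,0,0],[0,0,0]]]'
python3 -m crank '[[[0.15,0,0],[0,0,0]],[[0.25,0,0],[0,0,0]],[[0.25,0,0],[0,0,0]],[[0.25,0,0],[0,0,0]],[[0.25,0,0],[0,0,0]]]'
python3 -m crank '[[[0.25,0,0],[0,0,0]],[[0.25,0,0],[0,0,0]],[[0.25,0,0],[0,0,0]],[[0.25,0,0],[0,0,0]],[[0.15,0,0],[0,0,0]]]'
python3 - <<'E'
from m import *
s=arm.observe();print(s["ee_pos"],np.degrees(s["tcp_rot"]),s["wrist_force"])
c=camera("top")
cv2.imwrite("pics/t5.png",cv2.resize(c["frame"][140:290,140:320],(720,600),interpolation=cv2.INTER_CUBIC)[:,:,::-1])
E
```

```text
time_s: 10.82
ee_pos: [0.5737, 0.0225, 0.0258]
tcp_rot: [-3.142, -0.001, 2.968]
wrist_force: [-0.1, -0.0, -1.9]
grip_width: 0.185
gripper_force: 30.0
time_s: 11.45
ee_pos: [0.5164, 0.0326, 0.0262]
tcp_rot: [3.142, 0.0, 2.969]
wrist_force: [0.3, -0.8, -1.5]
grip_width: 0.19
gripper_force: 30.0
time_s: 12.08
ee_pos: [0.4599, 0.0424, 0.0261]
tcp_rot: [-3.142, -0.0, 2.969]
wrist_force: [0.5, 0.5, -2.3]
grip_width: 0.188
gripper_force: 30.0
[0.45987208 0.04243511 0.02609028] [-1.79999122e+02 -5.35599641e-03  1.70084724e+02] [ 0.48806643  0.51669878 -2.25527359]
```

View pics/t5.png

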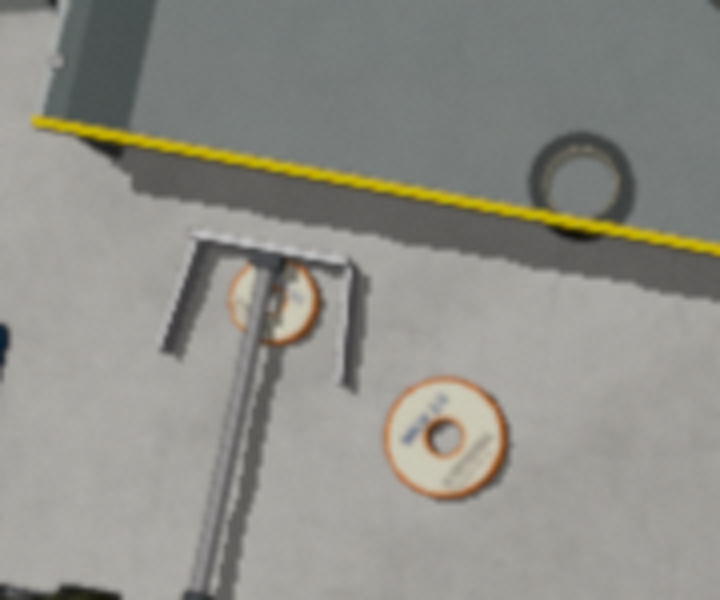

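The reel is fully in the open inside the scoop head (about (275,300) in the crop). The tape at (582,185) has not moved, and the decoy at (447,437) is clear. I'll draw it a little further, set the scoop down and let go.

```bash
python3 -m crank '[[[0.2,0,0],[0,0,0]],[[0.2,0,0],[0,0,0]],[[0.15,0,0],[0,0,0]],[[0,0,0.02],[0,0,0]],[[0,0,0],[0,0,0]]]'
python3 -m crank '[[[0,0,0],[0,0,0]],[[0,0,0],[0,0,0]],[[0,0,0],[0,0,0]],[[0,0,0],[0,0,0]],[[0,0,0],[0,0,0]]]' -1
python3 -m crank '[[[0,0,0],[0,0,0]],[[0,0,0],[0,0,0]],[[0,0,0],[0,0,0]],[[0,0,0],[0,0,0]],[[0,0,0],[0,0,0]]]' -1
python3 -m crank '[[[0,0,-0.3],[0,0,0]],[[0,0,-0.6],[0,0,0]],[[0,0,-0.8],[0,0,0]],[[0,0,-0.8],[0,0,0]],[[0,0,0],[0,0,0]]]'
python3 - <<'E'
from m import *
c=camera("top");e=camera("scene");np.savez("top6.npz",**c)
a=cv2.resize(c["frame"][140:370,80:320],(417,400));b=cv2.resize(e["frame"][180:420,60:400],(380,268))
cv2.imwrite("pics/t6.png",np.hstack([a,np.pad(b,((0,132),(0,0),(0,0)))])[:,:,::-1])
E
```

```text
time_s: 12.75
ee_pos: [0.4337, 0.047, 0.0251]
tcp_rot: [3.142, 0.0, 2.968]
wrist_force: [-0.3, 0.4, -2.3]
grip_width: 0.186
gripper_force: 30.0
time_s: 13.38
ee_pos: [0.4337, 0.047, 0.0252]
tcp_rot: [3.142, 0.0, 2.968]
wrist_force: [0.3, -0.2, -0.0]
grip_width: 0.658
gripper_force: 0.0
time_s: 14.0
ee_pos: [0.4336, 0.047, 0.0252]
tcp_rot: [-3.142, 0.0, 2.969]
wrist_force: [-0.6, -0.2, 0.1]
grip_width: 0.997
gripper_force: 0.0
time_s: 14.62
ee_pos: [0.4365, 0.047, 0.1555]
tcp_rot: [3.14, 0.009, 2.969]
wrist_force: [-0.5, -0.1, 1.1]
grip_width: 1.001
gripper_force: 0.0
```

View pics/t6.png

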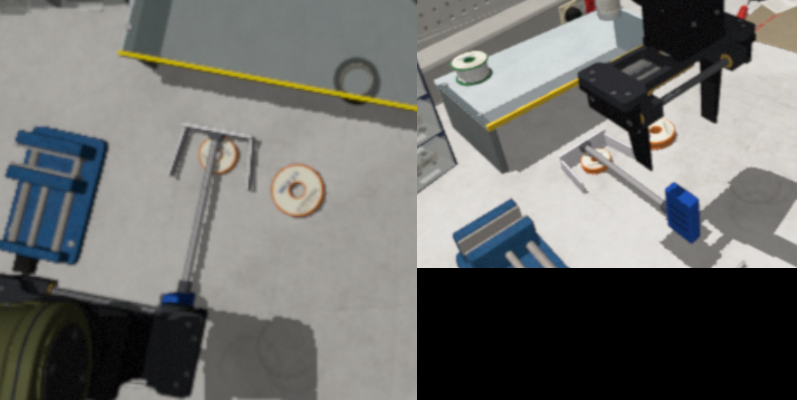

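The reel lies in the open at (218,153) in the crop. The scoop stands flat and released, the tape is in place at (356,80), and the gripper is clear.

```bash
python3 -m crank '[[[0,0,0],[0,0,0]],[[0,0,0],[0,0,0]]]' >/dev/null; python3 -c "
from plant import arm
print(arm.finish_job())"
```

```text
the job is handed in; nothing more can be done
None
```

The job is handed in: the orange reel was drawn fully out into the open in front of the shelf using only the scoop, the scoop was left flat on the bench and released, the tape looks unmoved in the final picture, and nothing pointed to the shelf being struck.

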